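Bolt the luthier's parts box and scan its label

TASK

Lock the wooden parts box by pushing its bolt fully home into the keeper. Then take the hand scanner from its stand, point it squarely at the middle of the label on the box from about 10 cm away, with the width of its head along the row of bars, and hold it steady there for two seconds without touching the box with it. Lay the scanner back in its stand the way it was, and leave the other things on the bench where they are.

Things in the scene. Friction and masses are not known exactly. Their poses are not given: they have to be found in the camera images.
- case: the fixed parts box, pale wood, 170 mm deep (x) by 240 mm wide (y), origin under its centre. Its top slopes up at 20 degrees along its own +x, from 50 mm high at the front (-x) to 112 mm at the rear, 81 mm at the middle. A steel barrel bolt lies across the top near the low front edge; the label is on the upper half of the top
- bolt (a joint): travel of the bolt in m along the box's +y: 0 fully withdrawn, 0.045 fully home in the keeper. It slides stiffly (about 3 N) and stays where it is left
- bolt_knob (a point): middle of the head of the bolt's knob (moves with the bolt). The knob stands square to the sloping top: head 15 mm across, 18 mm high, its centre 45 mm above the top's surface, on an 8 mm shank. Rod 10 mm across, axis 12 mm above the surface. Two guides on the rod's line, 22 mm high above the surface, 46 mm before (-y) and 55 mm beyond (+y) the withdrawn knob
- keeper (a point): centre of the keeper on the box's top, on the rod's axis 12 mm above the surface: a steel bridge 24 mm wide, 18 mm long along y, 22 mm high
- label: the paper label with black bars on the box's sloping top, 70 mm (its y, the row of bars) by 44 mm (its x, along each bar); the bars cover 52 x 30 mm. Origin at the label's centre on the surface, z square out of the sloping top. It may be stuck on a little askew. (A piece of wood at the back carries a similar label: not that one)
- scanner: grey hand scanner: handle 125 x 30 x 26 mm (x, y, z), from x = -70 to +55 mm; then a head 45 x 60 x 80 mm, from x = 55 to 100 mm and from 60 mm below to 20 mm above the handle's centre line. Origin inside the handle at the place to grip, mid-height. It looks along its own -z. About 0.22 kg, balancing 14 mm ahead (+x) of the origin
- scanner_window (a point): centre of the black window under the head, 77.5 mm ahead (+x) of and 60 mm below the scanner's origin, same axes. Looks along -z; reads from 50 to 150 mm, within 14 degrees of square to the label, line of sight within 14 mm of the label's centre, its y (the head's 60 mm width) within 20 degrees of the label's y, either way round
- stand: the scanner's fixed stand, origin under its 150 x 84 x 10 mm base. Two pillars 15 mm thick at x = -42.5 and +42.5 mm, each with a V-sided saddle, 34 mm wide at its floor, 46 mm at the top, 18 mm deep, floor 100 mm up. The handle lies in them along x, head beyond the +x pillar, scanner's origin 113 mm above the stand's; the 70 mm between the pillars is free for fingers
- jar: glass jar with a steel lid, 60 mm across, 75 mm high, standing; origin under its centre
- spool: small wooden clamp spool, 36 mm across, 60 mm high, standing; origin under its centre
- bottle: glass bottle, 68 mm across, 200 mm high, standing on the right; origin under its centre
- brush: brush lying on the bench's right side
- plane: small brass thumb plane, 110 x 40 x 45 mm, on the bench's left side; origin under its centre
- chisel: small tool with a wooden handle lying on the bench's left side
Not all that is in view belongs to the job. Leave any turquoise look-alike of the scanner alone. Leave any blue look-alike of the stand alone.

How it is judged:
By the outcome, as a careful person would: the job done as asked, in the order asked, and still so for the second after the job is handed in, with the robot touching nothing.
It also fails if it takes over 72 s, if anything falls off the work surface, if the arm or the gripper's body presses on something with over 40 N, if the wrist force passes 120 N, or if a joint passes its speed limit or range.

ROBOT

A 6-joint arm with a two-finger parallel gripper is mounted at the origin on the work surface. World frame = base frame: x ahead of the robot, y to its left, z up, the work surface at z = 0. Lengths are in m, angles in rad, forces in N, time in s.
With the tool pointing down it reaches from about 0.225 to 0.875 m from the base axis. Payload 3.4 kg.
Tool frame: the origin (TCP) lies where the fingers leave the gripper's body, on its centre line; the fingertips stand 73 mm ahead of it and the grasp point (between the pads) lies 54 mm ahead of it (manip.pinch_z is the distance from the TCP to the grasp point, in m); z points along the fingers, y is the line along which they close (so a half turn about z gives the same grasp; the last joint's range is limited). The gripper opens to 85 mm and grips with 20 to 120 N. Pads are 22 mm wide; open, the fingers measure 114 mm over their backs; the gripper's body (76 mm by 85 mm) begins 54 mm behind the grasp point. The pads swing forward as they close: fully open they stand 13 mm farther back than shut.
Start: joints at [-0.121, 0.276, 1.505, -0, 1.361, -0.121], TCP at [0.575, -0, 0.304] pointing down, gripper open.
Joint ranges: [-2.89, 2.89], [-0.75, 2.08], [0.22, 2.7], [-1.18, 4.32], [0.11, 2.71], [-2.7, 2.7]. Speed limits (rad/s): [2.57, 2.57, 3.14, 3.14, 3.14, 3.14].

INTERFACE

Orientations are given as a unit quaternion [w, x, y, z].
In Python, from rig import readout, imaging, manip gives the robot as it stands. The module is installed in compiled form; this text tells all that it offers.
- The arm moves only by the tool servo_tool, never from a script. Its argument "moves" is a list of rows, each an object with "dp": the shift along the tool's x, y, z in units of 0.2 m (1.0 is 0.2 m), a list of three; "delta_rot": the turn, a rotation vector about the tool's x, y, z in units of 0.1 rad (1.0 is 0.1 rad), a list of three; "fingers": the opening, from 0 (shut) to 1 (fully open). In form: [{"dp": [dx, dy, dz], "delta_rot": [wx, wy, wz], "fingers": fingers}, ...]. A call has 1 to 5 rows; each row shifts and turns the commanded pose from where the row before left it, along the tool's axes as they then stand; what a row does not reach is not made up. A row lasts 1/10 s, in which the tool goes at most 50 mm and 8.59 degrees, less where a joint would pass 70% of its speed; a pose out of reach is approached as far as the arm can. A call with a number of a shift or a turn outside -1 to 1 is refused whole. A call with a gripper value outside its range is refused whole. The fingers move at their own pace and stop on an object; "force" is the grip in N (left out, the last holds). Time passes only in rows, so rows that do not move let the fingers close. It gives the time, the measured TCP pose, the force, the opening and the grip force at its end, in the units of the state.
- readout.get_state(): the state, without advancing time (a new reading comes with each control period).
- imaging.get_image(name): name is "scene" or "side" or "wrist"; returns (picture, depth): 420x560x3 uint8, red, green, blue; 420x560 float32, m along the optical axis (not along the pixel's ray), 0 where there is no reading.
- imaging.calibration(name): a dict with "intrinsics" (3x3 intrinsics, pixels), "R" (3x3) and "t" (3): a world point X has camera coordinates R X + t; the wrist camera has in their place "hand_eye" (4x4, takes a point from camera to tool coordinates, whose origin is the TCP and whose axes are the flange's). Camera axes: x right, y down, z forward; pixel columns grow to the right and rows downward; lengths in m; the calibration is good to about 2 mm. The wrist camera is an equidistant fisheye: a pixel r from the principal point sees the ray r / f radians off the axis. A picture is of the moment at which its call begins: read the wrist's pose just before it. calibration takes no time and is no camera call.
- manip.sign_off(): hands the job in; it is judged then, once.
The state is a dict: "clock": time; "qpos": joint angles; "qd": joint speeds; "effort": joint torques, N m; "position": TCP position; "ee_rot": TCP orientation; "contact_force": force on the tool from outside, world axes, zero at the start; "moment": the same for the moment, N m; "width": finger opening in m; "gripper_force": force on a finger pad.
Only numpy, scipy, OpenCV 4.12 (cv2) and the standard library are available. Lean on these libraries where they do the work, as an engineer would, in place of code of your own. Each camera call takes 0.05 s, during which the arm holds its last target. There are 200 camera calls.

## Working session

There is one attempt and no reset: what is moved stays moved. The work goes in short steps, Python scripts to look and compute and a tool call to move; the robot and the scene stay as the last step left them, time stands still between calls to the robot, and variables do not carry over. Pictures are saved under pics/ and viewed, at most 10 in all, crops included, and the job is handed in when it is done.

Besides the shell and the picture viewer there is one more tool, called as name(argument=value, ...), one argument or row to a line, values as JSON. servo_tool: Moves the arm, as the interface text tells. Its arguments: {"type":"object","properties":{"moves":{"type":"array"},"force":{"type":"number"}},"required":["moves"]}

```bash
mkdir -p pics; cat > h.py <<'E'
import numpy as np, cv2
from rig import readout, imaging, manip
from scipy.spatial.transform import Rotation as Ro
def Rq(q): return Ro.from_quat([q[1],q[2],q[3],q[0]]).as_matrix()
def cloud(d,c):
    K=np.array(c["intrinsics"]);v,u=np.mgrid[0:d.shape[0],0:d.shape[1]]
    P=np.dstack([(u-K[0,2])/K[0,0]*d,(v-K[1,2])/K[1,1]*d,d])
    return (P-np.array(c["t"]))@np.array(c["R"])
E
python3 - <<'E'
from h import *
for n in("scene","side"):
    p,d=imaging.get_image(n);c=imaging.calibration(n)
    cv2.imwrite(f"pics/{n}0.png",cv2.resize(p[:,:,::-1],(800,600),interpolation=cv2.INTER_CUBIC));np.savez(f"{n}0.npz",p=p,d=d,W=cloud(d,c))
    R=np.array(c["R"]);print(n,-R.T@np.array(c["t"]),R[2],c["intrinsics"])
print(imaging.calibration("wrist"));print(readout.get_state())
E
```

```text
scene [ 1.57959276 -0.28880617  0.95032411] [-0.75536648  0.20181662 -0.62345131] [[488.21391836   0.         280.25660731]
 [  0.         488.21391836 208.91477766]
 [  0.           0.           1.        ]]
side [-0.14142163  0.85479312  1.2569787 ] [ 0.43759232 -0.52574904 -0.72945247] [[441.33771824   0.         285.88771108]
 [  0.         441.33771824 205.45404855]
 [  0.           0.           1.        ]]
{'intrinsics': array([[325.1922621 ,   0.        , 281.80283548],
       [  0.        , 325.1922621 , 214.42326671],
       [  0.        ,   0.        ,   1.        ]]), 'hand_eye': array([[ 3.70714350e-04, -9.44532388e-01, -3.28418072e-01,
         8.45558818e-02],
       [ 9.99998696e-01, -1.66096533e-04,  1.60648109e-03,
        -4.39026039e-04],
       [-1.57192252e-03, -3.28418239e-01,  9.44531095e-01,
        -6.94912152e-02],
       [ 0.00000000e+00,  0.00000000e+00,  0.00000000e+00,
         1.00000000e+00]])}
{'clock': 0.1, 'qpos': array([-1.21003427e-01,  2.76505508e-01,  1.50597866e+00,  1.85910172e-05,
        1.36068873e+00, -1.20994162e-01]), 'qd': array([ 0.00087839, -0.00061201, -0.00345915, -0.00036659,  0.00063497,
        0.00111021]), 'effort': array([ 1.55745878e-03, -4.17697620e+01, -2.46405226e+01, -1.74112388e-04,
        5.80947395e-03,  2.85749664e-07]), 'position': array([5.74660092e-01, 3.93189594e-05, 3.03152189e-01]), 'ee_rot': array([-6.27656799e-04,  7.07111212e-01,  7.07101909e-01, -4.80021834e-04]), 'contact_force': array([-0.28813547,  0.2104348 , -0.21079793]), 'moment': array([ 0.03054629, -0.00251884, -0.02420943]), 'gripper_force': 0.0, 'width': 0.08544045436150796}
```

View pics/scene0.png

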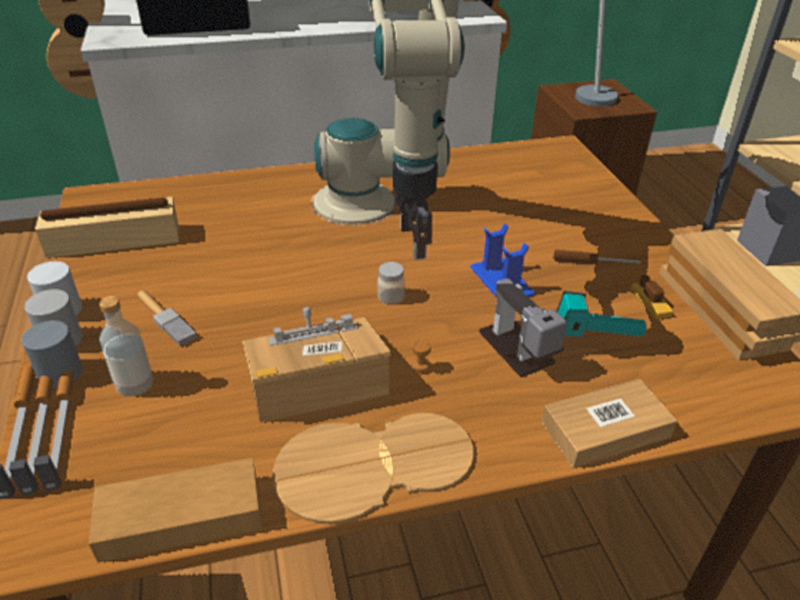

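View pics/side0.png

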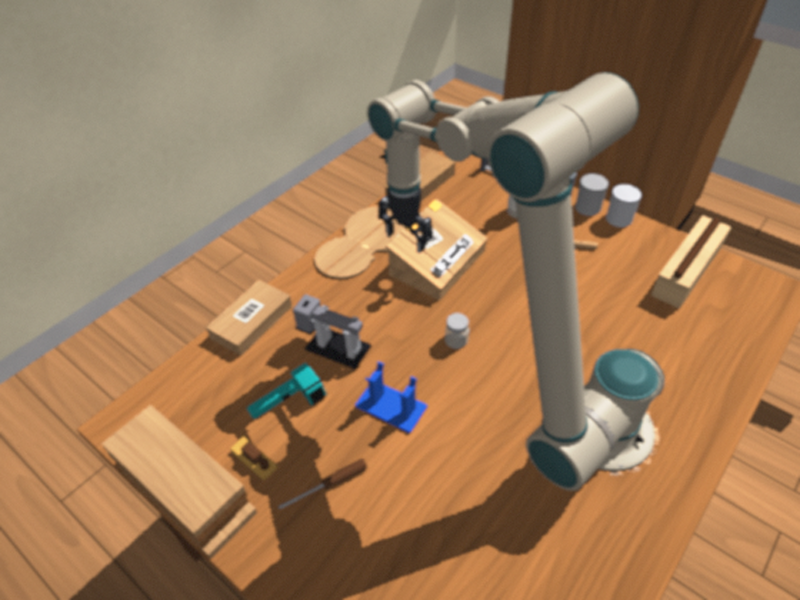

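Candidates (800x600 scene pixels): the grey scanner at (540,330) in the black and grey stand, a turquoise look-alike at (600,315), and a blue look-alike stand at (505,270). The box is at (317,365) with its label at (322,349); the decoy label is at (610,412). I choose the grey scanner and the box's own label, and will check them in a close crop.

```bash
python3 - <<'E'
from h import *
a=np.load("scene0.npz");p=a["p"]
A=cv2.resize(p[205:300,165:285][:,:,::-1],(400,317),interpolation=cv2.INTER_CUBIC)
B=cv2.resize(p[190:270,325:425][:,:,::-1],(400,320),interpolation=cv2.INTER_CUBIC)
s=readout.get_state();w,dw=imaging.get_image("wrist");np.savez("wrist0.npz",p=w,d=dw)
b=np.load("side0.npz");C=cv2.resize(b["p"][195:265,200:270][:,:,::-1],(320,320),interpolation=cv2.INTER_CUBIC)
top=np.zeros((320,800,3),np.uint8);top[:317,:400]=A;top[:,400:]=B
bot=np.zeros((280,800,3),np.uint8);bot[:,:373]=cv2.resize(w[:,:,::-1],(373,280));bot[:,400:680]=cv2.resize(C,(280,280))
cv2.imwrite("pics/c1.png",np.vstack([top,bot]))
for nm in("scene","side"):
    W=np.load(nm+"0.npz")["W"]
    r=[(.45,.85,-.25,.2),(.4,.85,.1,.5)]
    # case: sloping plane by RANSAC-ish
    m=(W[...,0]>.4)&(W[...,0]<.9)&(W[...,1]>-.3)&(W[...,1]<.15)&(W[...,2]>.035)&(W[...,2]<.125)
    P=W[m];best=None;rng=np.random.default_rng(0)
    for _ in range(600):
        q=P[rng.choice(len(P),3)];n=np.cross(q[1]-q[0],q[2]-q[0]);L=np.linalg.norm(n)
        if L<1e-6: continue
        n/=L;n*=np.sign(n[2])
        if abs(n[2]-.94)>.03: continue
        k=np.abs((P-q[0])@n)<.003
        if best is None or k.sum()>best[0]: best=(k.sum(),n,q[0],k)
    Q=P[best[3]];c0=Q.mean(0);n=np.linalg.svd(Q-c0,full_matrices=False)[2][2];n*=np.sign(n[2])
    Q=P[np.abs((P-c0)@n)<.004];
    ang=np.degrees(np.arccos(n[2]));yaw=np.degrees(np.arctan2(-n[1],-n[0]))
    rect=cv2.minAreaRect((Q[:,:2]*1000).astype(np.float32))
    print(nm,len(Q),"tilt",ang,"yaw",yaw,"c",c0,"rect",rect,cv2.boxPoints(rect).round(1).tolist())
    # scanner region high points
    m=(W[...,0]>.45)&(W[...,0]<.9)&(W[...,1]>.08)&(W[...,1]<.4)&(W[...,2]>.08)&(W[...,2]<.2)
    Q=W[m];print("scan n",len(Q),Q.min(0),Q.max(0),Q.mean(0))
E
```

```text
scene 2258 tilt 19.74691156967473 yaw 3.5273448526006024 c [ 0.63810599 -0.19153961  0.08787112] rect ((622.9844360351562, -188.54063415527344), (184.05123901367188, 228.33543395996094), 1.9011715650558472) [[527.2000122070312, -77.5], [534.7999877929688, -305.70001220703125], [718.7000122070312, -299.6000061035156], [711.2000122070312, -71.4000015258789]]
scan n 1305 [0.4504422  0.16722241 0.08000185] [0.73714124 0.29164787 0.13763262] [0.65345662 0.212717   0.11463742]
side 1304 tilt 20.13065829751314 yaw 2.7715437036389625 c [ 0.61813913 -0.1788208   0.08015037] rect ((623.8269653320312, -187.67333984375), (178.3946533203125, 236.19793701171875), 4.028886795043945) [[526.5999755859375, -76.0999984741211], [543.0999755859375, -311.70001220703125], [721.0999755859375, -299.20001220703125], [704.5, -63.599998474121094]]
scan n 833 [0.45002312 0.16967996 0.08012841] [0.73190553 0.29337997 0.14090147] [0.63223526 0.22533672 0.11798623]
```

View pics/c1.png

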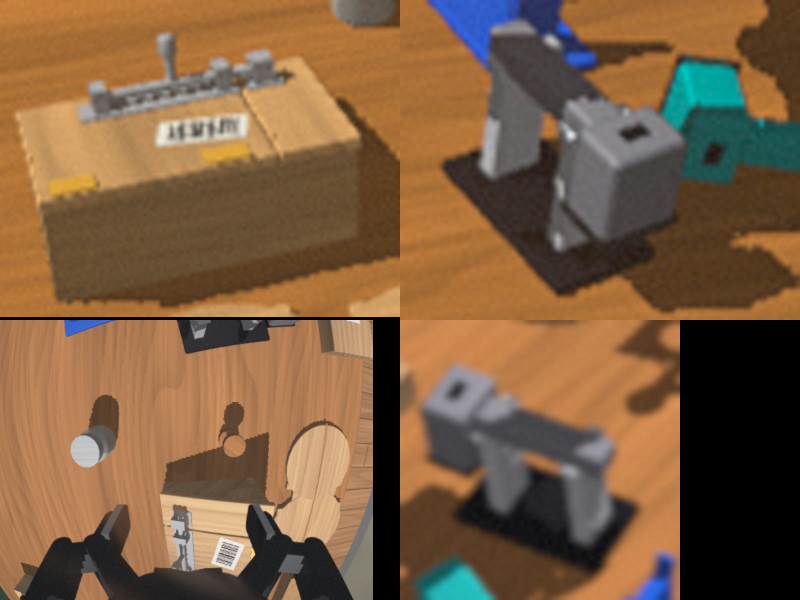

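The crop confirms the grey scanner in the grey-pillared stand (head at about (620,165) in the crop). The knob is at crop (168,42), apparently partly advanced, and the label is slightly askew. Now measuring knob, label and scanner.

```bash
python3 - <<'E'
from h import *
for nm in("scene","side"):
    a=np.load(nm+"0.npz");p=a["p"].astype(int);W=a["W"]
    th=np.radians(3.2);ex=np.array([np.cos(th)*np.cos(.349),np.sin(th)*np.cos(.349),np.sin(.349)]);ey=np.array([-np.sin(th),np.cos(th),0]);n=np.cross(ex,ey)
    O=np.array([.6235,-.188,.081]);D=W-O
    X,Y,H=D@ex,D@ey,D@n
    box=(abs(X)<.1)&(abs(Y)<.13)
    m=box&(abs(H)<.004)&(X>0);print(nm,"plane H med",np.median(H[box&(abs(H)<.006)]))
    # label: white
    w=box&(abs(H)<.008)&(X>-.02)&(p.min(2)>130)&(p.max(2)-p.min(2)<45)
    k,l,st,_=cv2.connectedComponentsWithStats(cv2.morphologyEx(w.astype(np.uint8),cv2.MORPH_CLOSE,np.ones((5,5))))
    i=1+np.argmax(st[1:,4]);q=np.c_[X[l==i],Y[l==i]].astype(np.float32)*1000
    print(" label",st[i],cv2.minAreaRect(q))
    # bolt hardware: 
    t=box&(H>.03)&(H<.075)&(X<0)
    if t.sum(): print(" knob n",t.sum(),"X",np.percentile(X[t],[5,50,95]).round(4),"Y",np.percentile(Y[t],[5,50,95]).round(4),"H",np.percentile(H[t],[2,50,98]).round(4))
    t2=box&(H>.017)&(H<.027)&(X<0);h,e=np.histogram(Y[t2],bins=np.arange(-.13,.13,.005));print(" guides",[(round(e[j]*1000),int(h[j])) for j in range(len(h)) if h[j]>0],"X",np.median(X[t2]))
    # scanner handle / head
    R=(W[...,0]>.5)&(W[...,0]<.85)&(W[...,1]>.12)&(W[...,1]<.33)&(p.max(2)-p.min(2)<30)
    s=R&(W[...,2]>.12)&(W[...,2]<.1295); hd=R&(W[...,2]>.1305)&(W[...,2]<.14)
    for g in(s,hd):
        k,l,st,_=cv2.connectedComponentsWithStats(g.astype(np.uint8));i=1+np.argmax(st[1:,4]);Q=W[l==i];print(" sc",len(Q),np.median(Q[:,2]),cv2.minAreaRect((Q[:,:2]*1000).astype(np.float32)))
    b=(W[...,0]>.5)&(W[...,0]<.85)&(W[...,1]>.1)&(W[...,1]<.35)&(W[...,2]>.004)&(W[...,2]<.016)&(p.max(2)<60)
    k,l,st,_=cv2.connectedComponentsWithStats(cv2.morphologyEx(b.astype(np.uint8),cv2.MORPH_CLOSE,np.ones((5,5))));i=1+np.argmax(st[1:,4]);Q=W[(l==i)&b];print(" base",len(Q),cv2.minAreaRect((Q[:,:2]*1000).astype(np.float32)))
    for nm2,(x0,x1,y0,y1) in dict(jar=(.4,.62,-.1,.1)).items():
        t=(W[...,0]>x0)&(W[...,0]<x1)&(W[...,1]>y0)&(W[...,1]<y1)&(W[...,2]>.02)&(W[...,2]<.09);print(" ",nm2,W[t].mean(0) if t.sum() else None)
E
```

```text
scene plane H med 0.0013738992005195637
 label [212 239  27  10 176] ((590.6572875976562, -90.75749206542969), (68.13450622558594, 1201.5015869140625), 80.7193603515625)
 knob n 43 X [-0.0598 -0.0545 -0.0499] Y [-0.0123 -0.0066 -0.    ] H [0.0335 0.0473 0.0554]
 guides [(-75, 5), (-70, 11), (-65, 9), (-60, 1), (-55, 2), (-50, 2), (-45, 1), (-40, 3), (-35, 2), (-30, 1), (-25, 2), (-20, 1), (-15, 3), (-10, 7), (-5, 4), (0, 2), (5, 1), (10, 2), (15, 2), (20, 2), (25, 4), (30, 10), (35, 10), (40, 3), (45, 2), (50, 3), (55, 4), (60, 9), (65, 10), (70, 10), (75, 4)] X -0.05469850202041158
 sc 287 0.12543108876016817 ((625.5473022460938, 202.62179565429688), (123.2098159790039, 33.42391586303711), 12.077832221984863)
 sc 213 0.1330855636707797 ((707.9548950195312, 221.1072235107422), (43.49530029296875, 55.99580001831055), 14.356411933898926)
 base 561 ((636.916259765625, 205.1373291015625), (150.1120147705078, 83.69773864746094), 13.620659828186035)
  jar [ 0.45856146 -0.01989958  0.05739635]
side plane H med 0.0005964499812516862
 label [298 161  12  13  65] ((7.966984748840332, -0.2705268859863281), (32.02864074707031, 69.4911880493164), 14.910468101501465)
 knob n 18 X [-0.0605 -0.0552 -0.0485] Y [-0.0076 -0.0005  0.0038] H [0.0374 0.0524 0.0564]
 guides [(-75, 1), (-70, 5), (-65, 7), (-60, 4), (-55, 3), (-50, 1), (-45, 2), (-30, 1), (-5, 2), (0, 1), (5, 2), (20, 2), (25, 1), (30, 5), (35, 7), (40, 7), (45, 3), (55, 3), (60, 2), (65, 7), (70, 7), (75, 4), (80, 5)] X -0.054736692813584495
 sc 246 0.1261432398114581 ((644.3577270507812, 213.14013671875), (165.3936004638672, 42.71134948730469), 18.8038387298584)
 sc 135 0.13441892543149211 ((705.0208129882812, 226.97647094726562), (40.23331832885742, 59.676300048828125), 12.952583312988281)
 base 428 ((634.1134643554688, 210.51502990722656), (144.1266632080078, 79.90359497070312), 12.92508602142334)
  jar [ 0.51073654 -0.04271702  0.05821439]
```

servo_tool(
  moves=[
    {"dp": [-0.24,-0.019,0],"delta_rot": [0,0,0],"fingers": 0},
    {"dp": [-0.24,-0.019,0],"delta_rot": [0,0,0],"fingers": 0},
    {"dp": [-0.24,-0.019,0],"delta_rot": [0,0,0],"fingers": 0},
    {"dp": [-0.24,-0.019,0],"delta_rot": [0,0,0],"fingers": 0},
    {"dp": [-0.24,-0.019,0],"delta_rot": [0,0,0],"fingers": 0},
  ],
)

```text
clock: 0.65
position: [0.5555, -0.2417, 0.3037]
ee_rot: [-0.0, 0.707, 0.707, 0.0]
contact_force: [0.2, 0.1, 1.1]
width: 0.0124
gripper_force: 0.0
```

servo_tool(
  moves=[
    {"dp": [0,0,0.22],"delta_rot": [0,0,0],"fingers": 0},
    {"dp": [0,0,0.22],"delta_rot": [0,0,0],"fingers": 0},
    {"dp": [0,0,0.18],"delta_rot": [0,0,0],"fingers": 0},
    {"dp": [0,0,0],"delta_rot": [0,0,0],"fingers": 0},
    {"dp": [0,0,0],"delta_rot": [0,0,0],"fingers": 0},
  ],
)

```text
clock: 1.15
position: [0.5562, -0.2401, 0.18]
ee_rot: [-0.0, 0.707, 0.707, -0.0]
contact_force: [0.3, -0.4, -0.2]
width: 0.0001
gripper_force: 0.0
```

```bash
python3 - <<'E'
from h import *
for nm in("scene","side"):
    p,d=imaging.get_image(nm);W=cloud(d,imaging.calibration(nm));np.savez(nm+"1.npz",p=p,d=d,W=W);p=p.astype(int)
    th=np.radians(3.2);ex=np.array([np.cos(th)*np.cos(.349),np.sin(th)*np.cos(.349),np.sin(.349)]);ey=np.array([-np.sin(th),np.cos(th),0]);n=np.cross(ex,ey)
    D=W-np.array([.6235,-.188,.081]);X,Y,H=D@ex,D@ey,D@n
    w=(abs(X-.02)<.06)&(abs(Y)<.09)&(abs(H)<.006)&(p.max(2)-p.min(2)<45)&(X>-.03)
    k,l,st,_=cv2.connectedComponentsWithStats(cv2.morphologyEx(w.astype(np.uint8),cv2.MORPH_CLOSE,np.ones((3,3))))
    i=1+np.argmax(st[1:,4]);q=np.c_[X[(l==i)&w],Y[(l==i)&w]].astype(np.float32)*1000
    print(nm,"label",st[i],cv2.minAreaRect(q),np.median(q,0))
    t=(abs(X+.055)<.02)&(abs(Y)<.06)&(H>.03)&(H<.06)
    print(" knob",t.sum(),np.percentile(Y[t],[5,50,95]).round(4) if t.sum() else 0)
    if nm=="side": A=cv2.resize(p[120:220,240:360].astype(np.uint8)[:,:,::-1],(480,400),interpolation=cv2.INTER_CUBIC)
    else: B=cv2.resize(p[185:285,165:285].astype(np.uint8)[:,:,::-1],(320,267),interpolation=cv2.INTER_CUBIC)
o=np.zeros((400,800,3),np.uint8);o[:,:480]=A;o[:267,480:]=B;cv2.imwrite("pics/c2.png",o)
E
```

```text
scene label [212 237  28  12 194] ((11.189050674438477, 5.741661071777344), (68.09049987792969, 71.01032257080078), 74.2524185180664) [21.629093   4.8459167]
 knob 73 [-0.0559 -0.0103 -0.0008]
side label [291 160  19  15 157] ((23.56330108642578, 3.806232452392578), (72.7968978881836, 50.280086517333984), 74.16502380371094) [23.075378  3.909729]
 knob 28 [-0.0407 -0.0063  0.0031]
```

View pics/c2.png

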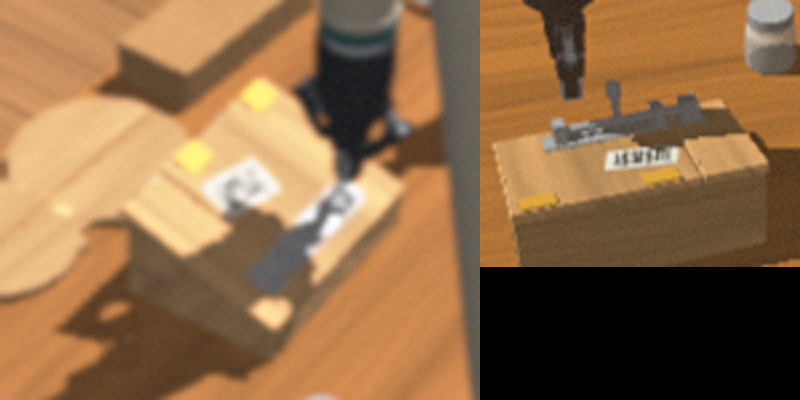

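servo_tool(
  moves=[
    {"dp": [0,0,0.04],"delta_rot": [0,0,0],"fingers": 0},
    {"dp": [0.06,0,0],"delta_rot": [0,0,0],"fingers": 0},
    {"dp": [0.04,0,0],"delta_rot": [0,0,0],"fingers": 0},
    {"dp": [0.04,0,0],"delta_rot": [0,0,0],"fingers": 0},
    {"dp": [0.025,0,0],"delta_rot": [0,0,0],"fingers": 0},
  ],
)

```text
clock: 1.75
position: [0.5557, -0.2066, 0.1724]
ee_rot: [0.0, 0.707, 0.708, -0.001]
contact_force: [-1.7, -2.6, 0.8]
width: -0.0001
gripper_force: 1.5
```

servo_tool(
  moves=[
    {"dp": [0.025,-0.001,0],"delta_rot": [0,0,0],"fingers": 0},
    {"dp": [0.025,-0.001,0],"delta_rot": [0,0,0],"fingers": 0},
    {"dp": [0.015,-0.001,0],"delta_rot": [0,0,0],"fingers": 0},
  ],
)

```text
clock: 2.05
position: [0.5554, -0.1937, 0.1721]
ee_rot: [0.0, 0.707, 0.707, -0.0]
contact_force: [-1.9, -2.7, 1.9]
width: -0.0002
gripper_force: 1.4
```

servo_tool(
  moves=[
    {"dp": [0.015,-0.001,0],"delta_rot": [0,0,0],"fingers": 0},
    {"dp": [0.015,-0.001,0],"delta_rot": [0,0,0],"fingers": 0},
    {"dp": [0.01,0,0],"delta_rot": [0,0,0],"fingers": 0},
  ],
)

```text
clock: 2.35
position: [0.5551, -0.1859, 0.172]
ee_rot: [0.0, 0.707, 0.707, 0.0]
contact_force: [-1.7, -3.1, 1.7]
width: 0.0001
gripper_force: 2.4
```

servo_tool(
  moves=[
    {"dp": [0.01,0,0],"delta_rot": [0,0,0],"fingers": 0},
    {"dp": [0.0,0,0],"delta_rot": [0,0,0],"fingers": 0},
  ],
)

```text
clock: 2.55
position: [0.5551, -0.1855, 0.1721]
ee_rot: [0.001, 0.707, 0.707, -0.001]
contact_force: [-1.8, -6.3, 1.9]
width: 0.0002
gripper_force: 3.5
```

servo_tool(
  moves=[
    {"dp": [0.01,0,0],"delta_rot": [0,0,0],"fingers": 0},
    {"dp": [0.01,0,0],"delta_rot": [0,0,0],"fingers": 0},
    {"dp": [0.0,0,0],"delta_rot": [0,0,0],"fingers": 0},
  ],
)

```text
clock: 2.85
position: [0.5552, -0.1847, 0.1723]
ee_rot: [0.004, 0.706, 0.708, -0.003]
contact_force: [-3.4, -15.0, 0.9]
width: 0.0001
gripper_force: 7.7
```

servo_tool(
  moves=[
    {"dp": [-0.1,0,0],"delta_rot": [0,0,0],"fingers": 0},
    {"dp": [0,0,-0.2],"delta_rot": [0,0,0],"fingers": 0},
    {"dp": [0,0,-0.25],"delta_rot": [0,0,0],"fingers": 0},
    {"dp": [0,0,-0.25],"delta_rot": [0,0,0],"fingers": 0},
    {"dp": [0.2,0,0],"delta_rot": [0,0,0],"fingers": 1},
  ],
)

```text
clock: 3.35
position: [0.5591, -0.1636, 0.3193]
ee_rot: [0.008, 0.709, 0.705, 0.003]
contact_force: [0.8, 0.8, 0.7]
width: 0.0136
gripper_force: 0.0
```

servo_tool(
  moves=[
    {"dp": [0.25,0.06,0],"delta_rot": [0,0,0],"fingers": 1},
    {"dp": [0.25,0.06,0],"delta_rot": [0,0,0],"fingers": 1},
    {"dp": [0.25,0.06,0],"delta_rot": [0,0,0],"fingers": 1},
    {"dp": [0.25,0.06,0],"delta_rot": [0,0,0],"fingers": 1},
    {"dp": [0.24,0.06,0],"delta_rot": [0,0,0],"fingers": 1},
  ],
)

```text
clock: 3.85
position: [0.6137, 0.0857, 0.3117]
ee_rot: [-0.001, 0.707, 0.707, 0.001]
contact_force: [1.0, -0.2, -0.3]
width: 0.0849
gripper_force: 0.0
```

```bash
python3 - <<'E'
from h import *
print(readout.get_state()["position"],readout.get_state()["qpos"])
p,d=imaging.get_image("scene");W=cloud(d,imaging.calibration("scene"))
th=np.radians(3.2);ex=np.array([np.cos(th)*np.cos(.349),np.sin(th)*np.cos(.349),np.sin(.349)]);ey=np.array([-np.sin(th),np.cos(th),0]);n=np.cross(ex,ey)
D=W-np.array([.6235,-.188,.081]);X,Y,H=D@ex,D@ey,D@n
t=(abs(X+.055)<.02)&(abs(Y)<.06)&(H>.03)&(H<.06);print(" knob",t.sum(),np.percentile(Y[t],[5,50,95]).round(4))
w,_=imaging.get_image("wrist")
o=np.zeros((420,800,3),np.uint8);o[:333,:400]=cv2.resize(p[205:305,165:285][:,:,::-1],(400,333),interpolation=cv2.INTER_CUBIC);o[:300,400:]=cv2.resize(w[:,:,::-1],(400,300));cv2.imwrite("pics/c3.png",o)
E
```

```text
[0.61374696 0.08566588 0.31168627] [0.02527564 0.33945208 1.39199636 0.00252424 1.41004686 0.02480739]
 knob 42 [0.019  0.0243 0.0303]
```

View pics/c3.png

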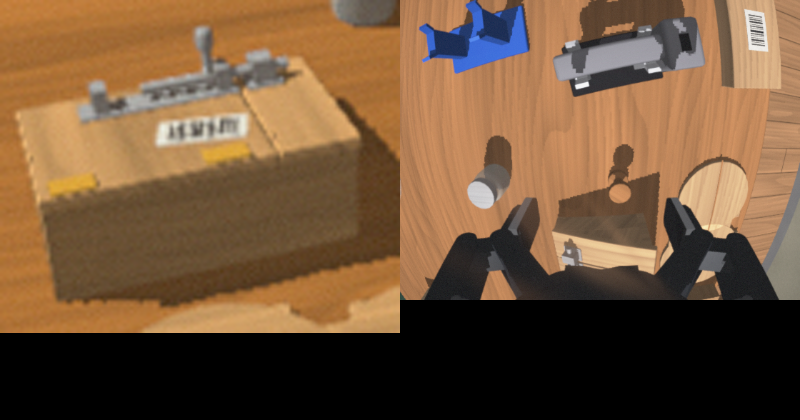

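servo_tool(
  moves=[
    {"dp": [0.2,0.035,0],"delta_rot": [0,0,0],"fingers": 1},
    {"dp": [0.2,0.035,0],"delta_rot": [0,0,0],"fingers": 1},
    {"dp": [0.2,0.035,0],"delta_rot": [0,0,0],"fingers": 1},
    {"dp": [0,0,0],"delta_rot": [0,0,1],"fingers": 1},
    {"dp": [0,0,0],"delta_rot": [0,0,1],"fingers": 1},
  ],
)

```text
clock: 4.45
position: [0.6344, 0.2045, 0.311]
ee_rot: [-0.001, 0.775, 0.632, -0.0]
contact_force: [0.5, -0.6, -1.0]
width: 0.0856
gripper_force: 0.0
```

servo_tool(
  moves=[
    {"dp": [0,0,0],"delta_rot": [0,0,1],"fingers": 1},
    {"dp": [0,0,0],"delta_rot": [0,0,1],"fingers": 1},
    {"dp": [0,0,0],"delta_rot": [0,0,1],"fingers": 1},
    {"dp": [0,0,0],"delta_rot": [0,0,1],"fingers": 1},
    {"dp": [0,0,0],"delta_rot": [0,0,1],"fingers": 1},
  ],
)

```text
clock: 4.95
position: [0.6344, 0.2028, 0.3114]
ee_rot: [-0.001, 0.908, 0.42, -0.0]
contact_force: [-0.4, -0.1, 0.7]
width: 0.0853
gripper_force: 0.0
```

servo_tool(
  moves=[
    {"dp": [0,0,0],"delta_rot": [0,0,1],"fingers": 1},
    {"dp": [0,0,0],"delta_rot": [0,0,1],"fingers": 1},
    {"dp": [0,0,0],"delta_rot": [0,0,1],"fingers": 1},
    {"dp": [0,0,0],"delta_rot": [0,0,1],"fingers": 1},
    {"dp": [0,0,0],"delta_rot": [0,0,1],"fingers": 1},
  ],
)

```text
clock: 5.45
position: [0.6345, 0.2027, 0.3114]
ee_rot: [-0.001, 0.983, 0.182, -0.0]
contact_force: [0.2, -0.3, 0.3]
width: 0.0854
gripper_force: 0.0
```

servo_tool(
  moves=[
    {"dp": [0,0,0],"delta_rot": [0,0,1],"fingers": 1},
    {"dp": [0,0,0],"delta_rot": [0,0,0.4],"fingers": 1},
    {"dp": [0,0,0],"delta_rot": [0,0,0],"fingers": 1},
    {"dp": [0,0,0],"delta_rot": [0,0,0],"fingers": 1},
  ],
)

```text
clock: 5.85
position: [0.6345, 0.2026, 0.3116]
ee_rot: [-0.0, 0.993, 0.115, -0.0]
contact_force: [0.9, -0.9, 0.9]
width: 0.085
gripper_force: 0.0
```

```bash
python3 - <<'E'
from h import *
s=readout.get_state();R=Rq(s["ee_rot"]);print(s["position"],R.round(3).tolist(),s["qpos"])
p,d=imaging.get_image("wrist");c=imaging.calibration("wrist");K=c["intrinsics"];T=np.array(c["hand_eye"])
v,u=np.mgrid[0:420,0:560];x=(u-K[0,2])/K[0,0];y=(v-K[1,2])/K[1,1];r=np.hypot(x,y)+1e-9
t=np.tan(np.minimum(r,1.4));P=np.dstack([x/r*t*d,y/r*t*d,d])
W=(P@T[:3,:3].T+T[:3,3])@R.T+s["position"];p=p.astype(int)
g=(W[...,0]>.5)&(W[...,0]<.85)&(W[...,1]>.12)&(W[...,1]<.33)&(p.max(2)-p.min(2)<30)
for lo,hi in((.118,.1295),(.1305,.142)):
    m=g&(W[...,2]>lo)&(W[...,2]<hi);k,l,st,_=cv2.connectedComponentsWithStats(m.astype(np.uint8));i=1+np.argmax(st[1:,4]);Q=W[l==i];print(len(Q),np.median(Q[:,2]),cv2.minAreaRect((Q[:,:2]*1000).astype(np.float32)))
cv2.imwrite("pics/w4.png",p[:,:,::-1].astype(np.uint8))
E
```

```text
[0.63454924 0.20256647 0.31158238] [[0.973, 0.229, -0.001], [0.229, -0.973, 0.001], [-0.0, -0.001, -1.0]] [2.04203050e-01 4.11349009e-01 1.27972283e+00 9.64400497e-04
 1.45103764e+00 1.54337223e+00]
4772 0.12510147802542737 ((624.6038208007812, 207.0257568359375), (124.45947265625, 37.945003509521484), 14.126656532287598)
3785 0.13230554045161494 ((706.9088134765625, 222.8426971435547), (42.23175811767578, 57.011837005615234), 14.080862045288086)
```

View pics/w4.png

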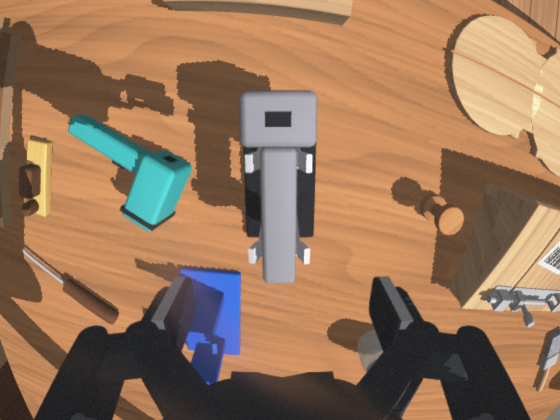

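```bash
python3 - <<'E'
from h import *
for n in("scene1","side1"):
    a=np.load(n+".npz");p=a["p"].astype(int);W=a["W"];m=(p[...,2]>p[...,0]+60)&(p[...,2]>p[...,1]+50)&(W[...,2]>.06);print(W[m].min(0),W[m].max(0))
    m=(p[...,1]>p[...,0]+50)&(W[...,2]>.01)&(W[...,0]>.4);print(" turq",W[m].min(0),W[m].max(0))
E
```

```text
[0.35596936 0.22272776 0.06065428] [0.4534833  0.27917669 0.11693893]
 turq [ 0.41229056 -0.28880617  0.01007973] [1.57959276 0.47582271 0.95032411]
[-0.14142163  0.2254631   0.06025361] [0.46217943 0.85479312 1.2569787 ]
 turq [0.40022353 0.22491033 0.01000541] [0.66367055 0.48184822 0.07286616]
```

Clear of the blue stand and the turquoise tool. Descend and grip.

servo_tool(
  moves=[
    {"dp": [-0.0075,-0.022,0.2],"delta_rot": [0,0,0],"fingers": 1},
    {"dp": [0,0,0.2],"delta_rot": [0,0,0],"fingers": 1},
    {"dp": [0,0,0.15],"delta_rot": [0,0,0],"fingers": 1},
    {"dp": [0,0,0.1],"delta_rot": [0,0,0],"fingers": 1},
    {"dp": [0,0,0.08],"delta_rot": [0,0,0],"fingers": 1},
  ],
)

```text
clock: 6.4
position: [0.6315, 0.2064, 0.1639]
ee_rot: [-0.0, 0.993, 0.115, -0.001]
contact_force: [-0.0, 1.2, 0.4]
width: 0.0853
gripper_force: 0.0
```

servo_tool(
  moves=[
    {"dp": [0,0,0],"delta_rot": [0,0,0],"fingers": 0.5},
    {"dp": [0,0,0],"delta_rot": [0,0,0],"fingers": 0.4},
    {"dp": [0,0,0],"delta_rot": [0,0,0],"fingers": 0.4},
  ],
  force=40,
)

```text
clock: 6.7
position: [0.633, 0.2066, 0.1673]
ee_rot: [-0.0, 0.993, 0.115, 0.001]
contact_force: [0.6, -0.4, 0.9]
width: 0.0441
gripper_force: 0.0
```

servo_tool(
  moves=[
    {"dp": [0,0,0],"delta_rot": [0,0,0],"fingers": 0.38},
    {"dp": [0,0,0],"delta_rot": [0,0,0],"fingers": 0.35},
    {"dp": [0,0,0],"delta_rot": [0,0,0],"fingers": 0.2},
    {"dp": [0,0,0],"delta_rot": [0,0,0],"fingers": 0.1},
    {"dp": [0,0,0],"delta_rot": [0,0,0],"fingers": 0},
  ],
)

```text
clock: 7.2
position: [0.633, 0.2062, 0.1675]
ee_rot: [0.0, 0.993, 0.115, 0.001]
contact_force: [0.2, -1.9, 6.3]
width: 0.0294
gripper_force: 40.6
```

servo_tool(
  moves=[
    {"dp": [0,0,-0.02],"delta_rot": [0,0,0],"fingers": 0},
    {"dp": [0,0,-0.05],"delta_rot": [0,0,0],"fingers": 0},
    {"dp": [0,0,-0.15],"delta_rot": [0,0,0],"fingers": 0},
    {"dp": [0,0,-0.2],"delta_rot": [0,0,0],"fingers": 0},
    {"dp": [0,0,-0.23],"delta_rot": [0,0,0],"fingers": 0},
  ],
  force=60,
)

```text
clock: 7.7
position: [0.6312, 0.2065, 0.2956]
ee_rot: [-0.0, 0.993, 0.115, -0.002]
contact_force: [0.9, 0.1, -2.6]
width: 0.0292
gripper_force: 59.5
```

servo_tool(
  moves=[
    {"dp": [0,0,0],"delta_rot": [0,0,0],"fingers": 0},
    {"dp": [0,0,0],"delta_rot": [0,0,0],"fingers": 0},
  ],
)

```text
clock: 7.9
position: [0.6322, 0.2066, 0.2972]
ee_rot: [-0.0, 0.993, 0.115, 0.001]
contact_force: [-0.6, -0.6, -3.3]
width: 0.0292
gripper_force: 59.7
```

```bash
cat >> h.py <<'E'
def target():
    th=np.radians(3.2);ex=np.array([np.cos(th)*np.cos(.349),np.sin(th)*np.cos(.349),np.sin(.349)]);ey=np.array([-np.sin(th),np.cos(th),0]);n=np.cross(ex,ey)
    L=np.array([.6235,-.188,.0815])+.0225*ex+.0045*ey
    a=np.radians(-15.5);x=np.cos(a)*ex+np.sin(a)*ey;z=-n;R=np.c_[x,np.cross(z,x),z]
    return L+.10*n-R@np.array([.0775,0,.114]),R,L,n
E
python3 - <<'E'
from h import *
s=readout.get_state();R=Rq(s["ee_rot"]);p=s["position"];t,Rt,L,n=target()
print(p,s["contact_force"],"target",t,"label",L,"rot tool",Ro.from_matrix(R.T@Rt).as_rotvec(),"world d",t-p)
cv2.imwrite("pics/s5.png",cv2.resize(imaging.get_image("scene")[0][120:280,260:440][:,:,::-1],(720,600)))
E
```

```text
[0.63221118 0.20665    0.29719181] [-0.57172311 -0.63805404 -3.34237286] target [ 0.50006856 -0.16965054  0.26475519] label [ 0.64435943 -0.18232675  0.08919406] rot tool [0.01605422 0.34943627 0.44105881] world d [-0.13214262 -0.37630054 -0.03243662]
```

View pics/s5.png

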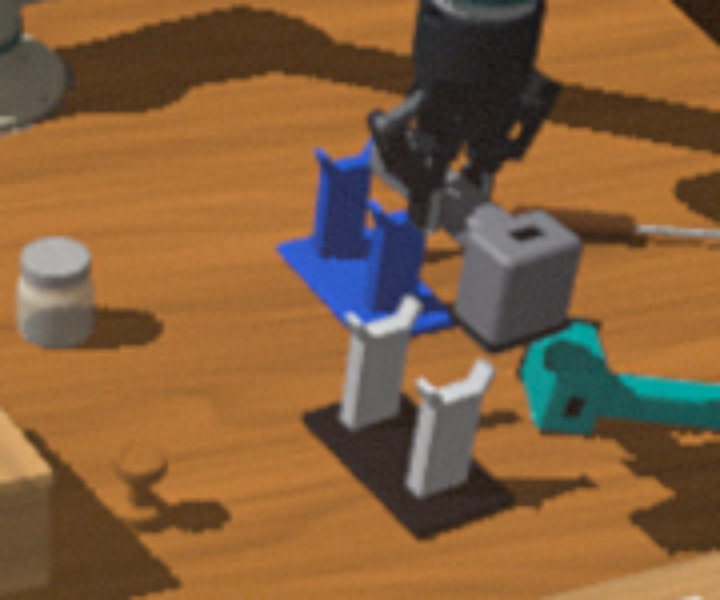

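servo_tool(
  moves=[
    {"dp": [-0.06,0.09,0],"delta_rot": [0,0,0],"fingers": 0},
    {"dp": [-0.12,0.18,0],"delta_rot": [0,0,0],"fingers": 0},
    {"dp": [-0.12,0.2,0],"delta_rot": [0,0,0],"fingers": 0},
    {"dp": [-0.12,0.2,0],"delta_rot": [0,0,0],"fingers": 0},
    {"dp": [-0.12,0.2,0],"delta_rot": [0,0,0],"fingers": 0},
  ],
)

```text
clock: 8.45
position: [0.5649, 0.0111, 0.2932]
ee_rot: [-0.001, 0.993, 0.116, -0.003]
contact_force: [0.9, 0.5, -2.6]
width: 0.0296
gripper_force: 59.7
```

servo_tool(
  moves=[
    {"dp": [-0.12,0.2,0],"delta_rot": [0,0,0],"fingers": 0},
    {"dp": [-0.12,0.2,0],"delta_rot": [0,0,0],"fingers": 0},
    {"dp": [-0.12,0.2,0],"delta_rot": [0,0,0],"fingers": 0},
    {"dp": [-0.12,0.14,0],"delta_rot": [0,0,0],"fingers": 0},
    {"dp": [-0.053,0.07,0],"delta_rot": [0,0,0],"fingers": 0},
  ],
)

```text
clock: 8.95
position: [0.4975, -0.1719, 0.2934]
ee_rot: [-0.001, 0.994, 0.114, -0.003]
contact_force: [-0.3, 0.2, -3.0]
width: 0.0292
gripper_force: 59.8
```

servo_tool(
  moves=[
    {"dp": [0,0,0],"delta_rot": [0.03,0.5,0.63],"fingers": 0},
    {"dp": [0,0,0],"delta_rot": [0.03,0.75,0.945],"fingers": 0},
    {"dp": [0,0,0],"delta_rot": [0.03,0.75,0.945],"fingers": 0},
    {"dp": [0,0,0],"delta_rot": [0.03,0.75,0.945],"fingers": 0},
    {"dp": [0,0,0],"delta_rot": [0.04,0.74,0.945],"fingers": 0},
  ],
)

```text
clock: 9.45
position: [0.4987, -0.1692, 0.2932]
ee_rot: [-0.029, 0.979, -0.108, 0.169]
contact_force: [0.2, 0.0, -2.4]
width: 0.0293
gripper_force: 59.8
```

servo_tool(
  moves=[
    {"dp": [0,0,0],"delta_rot": [0,0,0],"fingers": 0},
    {"dp": [0,0,0],"delta_rot": [0,0,0],"fingers": 0},
  ],
)

```text
clock: 9.65
position: [0.4991, -0.1693, 0.2943]
ee_rot: [-0.028, 0.98, -0.105, 0.168]
contact_force: [-0.1, -0.5, -2.2]
width: 0.0293
gripper_force: 59.8
```

```bash
python3 - <<'E'
from h import *
s=readout.get_state();R=Rq(s["ee_rot"]);p=s["position"];t,Rt,L,n=target()
print(p,"target",t,"rot tool",Ro.from_matrix(R.T@Rt).as_rotvec(),"tool d",R.T@(t-p))
w,d=imaging.get_image("wrist");sc=imaging.get_image("scene")[0]
o=np.zeros((420,800,3),np.uint8);o[:300,:400]=cv2.resize(w[:,:,::-1],(400,300));o[:400,400:]=cv2.resize(sc[150:290,155:295][:,:,::-1],(400,400));cv2.imwrite("pics/c6.png",o)
E
```

```text
[ 0.49912774 -0.16932239  0.29428975] target [ 0.50006856 -0.16965054  0.26475519] rot tool [0.00031204 0.00684941 0.00101297] tool d [-0.00860704  0.00281645  0.02812952]
```

View pics/c6.png

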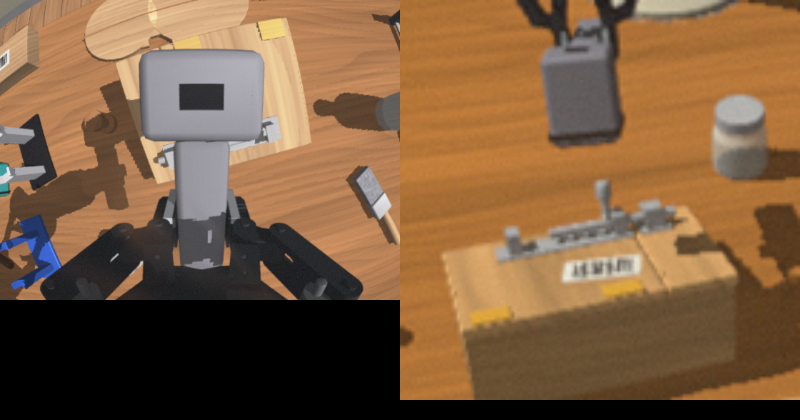

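servo_tool(
  moves=[
    {"dp": [-0.02,0.007,0.05],"delta_rot": [0,0.07,0],"fingers": 0},
    {"dp": [-0.015,0.007,0.05],"delta_rot": [0,0,0],"fingers": 0},
    {"dp": [-0.008,0,0.04],"delta_rot": [0,0,0],"fingers": 0},
    {"dp": [0,0,0],"delta_rot": [0,0,0],"fingers": 0},
    {"dp": [0,0,0],"delta_rot": [0,0,0],"fingers": 0},
  ],
)

```text
clock: 10.25
position: [0.5016, -0.1701, 0.2662]
ee_rot: [-0.028, 0.979, -0.105, 0.173]
contact_force: [0.4, -0.6, -2.6]
width: 0.0291
gripper_force: 59.8
```

```bash
python3 - <<'E'
from h import *
s=readout.get_state();R=Rq(s["ee_rot"]);p=s["position"];t,Rt,L,n=target()
print("rot",Ro.from_matrix(R.T@Rt).as_rotvec(),"tool d",R.T@(t-p))
for nm in("scene","side"):
    i,d=imaging.get_image(nm);W=cloud(d,imaging.calibration(nm));i=i.astype(int)
    q=(W-p)@R  # tool coords
    m=(abs(q[...,0]-.075)<.045)&(abs(q[...,1])<.045)&(q[...,2]>.02)&(q[...,2]<.13)
    Q=q[m];print(nm,m.sum(),np.percentile(Q,[2,50,98],axis=0).round(4).tolist())
    D=W-L;lx=Rt[:,0];ly=-Rt[:,1]
    X,Y,H=D@lx,D@ly,D@n;b=(abs(X)<.035)&(abs(Y)<.05)&(abs(H)<.006)&(i.max(2)-i.min(2)<45)
    print(" label pts",b.sum(),np.percentile(X[b],[3,50,97]).round(4) if b.sum() else 0,np.percentile(Y[b],[3,50,97]).round(4) if b.sum() else 0,np.median(H[b]) if b.sum() else 0)
E
```

```text
rot [ 0.00085675 -0.00411241  0.00031589] tool d [-1.98073996e-03 -2.84399725e-05  8.53367804e-04]
scene 877 [[0.0634, -0.0306, 0.034], [0.0955, -0.0028, 0.0686], [0.1011, 0.0276, 0.1114]]
 label pts 176 [-0.0191  0.0029  0.0214] [-0.0337 -0.0016  0.0296] 0.0020091141406768957
side 368 [[0.0442, -0.0361, 0.0308], [0.0701, -0.0222, 0.0449], [0.0983, 0.0216, 0.1069]]
 label pts 142 [-0.0177  0.0033  0.0238] [-0.0335 -0.0017  0.0308] 0.0009965431383096518
```

servo_tool(
  moves=[
    {"dp": [0,0,0],"delta_rot": [0,0,0],"fingers": 0},
    {"dp": [0,0,0],"delta_rot": [0,0,0],"fingers": 0},
    {"dp": [0,0,0],"delta_rot": [0,0,0],"fingers": 0},
    {"dp": [0,0,0],"delta_rot": [0,0,0],"fingers": 0},
    {"dp": [0,0,0],"delta_rot": [0,0,0],"fingers": 0},
  ],
)

```text
clock: 10.85
position: [0.5013, -0.1702, 0.2666]
ee_rot: [-0.027, 0.979, -0.106, 0.174]
contact_force: [-0.0, 0.1, -3.1]
width: 0.0294
gripper_force: 59.8
```

servo_tool(
  moves=[
    {"dp": [0,0,0],"delta_rot": [0,0,0],"fingers": 0},
    {"dp": [0,0,0],"delta_rot": [0,0,0],"fingers": 0},
    {"dp": [0,0,0],"delta_rot": [0,0,0],"fingers": 0},
    {"dp": [0,0,0],"delta_rot": [0,0,0],"fingers": 0},
    {"dp": [0,0,0],"delta_rot": [0,0,0],"fingers": 0},
  ],
)

```text
clock: 11.35
position: [0.5014, -0.1702, 0.2665]
ee_rot: [-0.027, 0.979, -0.106, 0.174]
contact_force: [0.1, -0.3, -2.0]
width: 0.0292
gripper_force: 59.8
```

servo_tool(
  moves=[
    {"dp": [0,0,0],"delta_rot": [0,0,0],"fingers": 0},
    {"dp": [0,0,0],"delta_rot": [0,0,0],"fingers": 0},
    {"dp": [0,0,0],"delta_rot": [0,0,0],"fingers": 0},
    {"dp": [0,0,0],"delta_rot": [0,0,0],"fingers": 0},
    {"dp": [0,0,0],"delta_rot": [0,0,0],"fingers": 0},
  ],
)

```text
clock: 11.85
position: [0.5013, -0.1702, 0.2665]
ee_rot: [-0.027, 0.979, -0.106, 0.174]
contact_force: [0.8, 1.5, -3.1]
width: 0.029
gripper_force: 59.8
```

servo_tool(
  moves=[
    {"dp": [0,0,0],"delta_rot": [0,0,0],"fingers": 0},
    {"dp": [0,0,0],"delta_rot": [0,0,0],"fingers": 0},
    {"dp": [0,0,0],"delta_rot": [0,0,0],"fingers": 0},
    {"dp": [0,0,0],"delta_rot": [0,0,0],"fingers": 0},
    {"dp": [0,0,0],"delta_rot": [0,0,0],"fingers": 0},
  ],
)

```text
clock: 12.35
position: [0.5014, -0.1702, 0.2665]
ee_rot: [-0.027, 0.979, -0.106, 0.174]
contact_force: [-0.3, 1.2, -2.7]
width: 0.0292
gripper_force: 59.8
```

servo_tool(
  moves=[
    {"dp": [0,0,0],"delta_rot": [0,0,0],"fingers": 0},
    {"dp": [0,0,0],"delta_rot": [0,0,0],"fingers": 0},
    {"dp": [0,0,0],"delta_rot": [0,0,0],"fingers": 0},
    {"dp": [0,0,0],"delta_rot": [0,0,0],"fingers": 0},
    {"dp": [0,0,0],"delta_rot": [0,0,0],"fingers": 0},
  ],
)

```text
clock: 12.85
position: [0.5014, -0.1701, 0.2665]
ee_rot: [-0.027, 0.979, -0.106, 0.174]
contact_force: [-0.5, 0.9, -1.6]
width: 0.0291
gripper_force: 59.8
```

servo_tool(
  moves=[
    {"dp": [0,0,0],"delta_rot": [0,0,0],"fingers": 0},
    {"dp": [0,0,0],"delta_rot": [0,0,0],"fingers": 0},
    {"dp": [0,0,0],"delta_rot": [0,0,0],"fingers": 0},
    {"dp": [0,0,0],"delta_rot": [0,0,0],"fingers": 0},
    {"dp": [0,0,0],"delta_rot": [0,0,0],"fingers": 0},
  ],
)

```text
clock: 13.35
position: [0.5014, -0.1702, 0.2665]
ee_rot: [-0.027, 0.979, -0.106, 0.174]
contact_force: [-0.2, -0.5, -2.0]
width: 0.0293
gripper_force: 59.8
```

servo_tool(
  moves=[
    {"dp": [0.01,-0.004,-0.06],"delta_rot": [0,0,0],"fingers": 0},
    {"dp": [0.033,-0.01,-0.1],"delta_rot": [0,-0.07,0],"fingers": 0},
    {"dp": [0,0,0],"delta_rot": [-0.03,-0.5,-0.63],"fingers": 0},
    {"dp": [0,0,0],"delta_rot": [-0.03,-0.75,-0.945],"fingers": 0},
    {"dp": [0,0,0],"delta_rot": [-0.03,-0.75,-0.945],"fingers": 0},
  ],
)

```text
clock: 13.85
position: [0.4987, -0.1702, 0.3014]
ee_rot: [-0.011, 0.997, 0.022, 0.073]
contact_force: [0.2, 0.4, -2.7]
width: 0.0291
gripper_force: 59.8
```

servo_tool(
  moves=[
    {"dp": [0,0,0],"delta_rot": [-0.03,-0.75,-0.945],"fingers": 0},
    {"dp": [0,0,0],"delta_rot": [-0.04,-0.74,-0.945],"fingers": 0},
    {"dp": [0,0,0],"delta_rot": [0,0,0],"fingers": 0},
    {"dp": [0,0,0],"delta_rot": [0,0,0],"fingers": 0},
  ],
)

```text
clock: 14.25
position: [0.4992, -0.1697, 0.3001]
ee_rot: [-0.0, 0.993, 0.114, 0.001]
contact_force: [-0.1, -0.3, -2.9]
width: 0.0291
gripper_force: 59.8
```

servo_tool(
  moves=[
    {"dp": [0.06,-0.09,0],"delta_rot": [0,0,0],"fingers": 0},
    {"dp": [0.12,-0.18,0],"delta_rot": [0,0,0],"fingers": 0},
    {"dp": [0.12,-0.2,0],"delta_rot": [0,0,0],"fingers": 0},
    {"dp": [0.12,-0.2,0],"delta_rot": [0,0,0],"fingers": 0},
    {"dp": [0.12,-0.2,0],"delta_rot": [0,0,0],"fingers": 0},
  ],
)

```text
clock: 14.75
position: [0.5638, 0.0255, 0.3004]
ee_rot: [-0.0, 0.994, 0.114, 0.001]
contact_force: [0.2, 0.3, -2.2]
width: 0.0293
gripper_force: 59.8
```

servo_tool(
  moves=[
    {"dp": [0.12,-0.2,0],"delta_rot": [0,0,0],"fingers": 0},
    {"dp": [0.12,-0.2,0],"delta_rot": [0,0,0],"fingers": 0},
    {"dp": [0.12,-0.2,0],"delta_rot": [0,0,0],"fingers": 0},
    {"dp": [0.12,-0.14,0],"delta_rot": [0,0,0],"fingers": 0},
    {"dp": [0.053,-0.07,0],"delta_rot": [0,0,0],"fingers": 0},
  ],
)

```text
clock: 15.25
position: [0.6314, 0.2091, 0.3]
ee_rot: [-0.001, 0.993, 0.115, 0.001]
contact_force: [1.0, -1.6, -1.4]
width: 0.0291
gripper_force: 59.9
```

servo_tool(
  moves=[
    {"dp": [0,0,0],"delta_rot": [0,0,0],"fingers": 0},
    {"dp": [0,0,0],"delta_rot": [0,0,0],"fingers": 0},
    {"dp": [0,0,0],"delta_rot": [0,0,0],"fingers": 0},
  ],
)

```text
clock: 15.55
position: [0.6302, 0.2047, 0.3]
ee_rot: [0.0, 0.993, 0.114, -0.0]
contact_force: [0.2, 0.1, -2.0]
width: 0.0294
gripper_force: 59.9
```

```bash
python3 - <<'E'
from h import *
s=readout.get_state();R=Rq(s["ee_rot"]);p=s["position"]
q=[0,.993,.115,.0];Rt=Rq(np.array(q)/np.linalg.norm(q));t=np.array([.633,.2063,.1675])
print(p,R.round(4).tolist(),"rot",Ro.from_matrix(R.T@Rt).as_rotvec(),"tool d",R.T@(t-p))
E
```

```text
[0.63017414 0.20467532 0.30000469] [[0.9739, 0.2269, -0.0005], [0.2269, -0.9739, -0.0004], [-0.0006, 0.0003, -1.0]] rot [ 0.00032266  0.00057689 -0.00167619] tool d [ 0.00319722 -0.00098386  0.13250256]
```

servo_tool(
  moves=[
    {"dp": [0.016,-0.005,0.1],"delta_rot": [0,0,-0.015],"fingers": 0},
    {"dp": [0,0,0.2],"delta_rot": [0,0,0],"fingers": 0},
    {"dp": [0,0,0.15],"delta_rot": [0,0,0],"fingers": 0},
    {"dp": [0,0,0.08],"delta_rot": [0,0,0],"fingers": 0},
    {"dp": [0,0,0.05],"delta_rot": [0,0,0],"fingers": 0},
  ],
)

```text
clock: 16.05
position: [0.6326, 0.2063, 0.1823]
ee_rot: [0.0, 0.993, 0.115, -0.001]
contact_force: [-0.4, 0.3, -1.2]
width: 0.0291
gripper_force: 59.9
```

servo_tool(
  moves=[
    {"dp": [0,0,0.02],"delta_rot": [0,0,0],"fingers": 0},
    {"dp": [0,0,0.02],"delta_rot": [0,0,0],"fingers": 0},
    {"dp": [0,0,0.02],"delta_rot": [0,0,0],"fingers": 0},
    {"dp": [0,0,0],"delta_rot": [0,0,0],"fingers": 0},
    {"dp": [0,0,0],"delta_rot": [0,0,0],"fingers": 0},
  ],
)

```text
clock: 16.55
position: [0.6339, 0.2082, 0.1724]
ee_rot: [-0.0, 0.993, 0.116, 0.001]
contact_force: [-0.5, 1.0, -1.9]
width: 0.0291
gripper_force: 59.9
```

servo_tool(
  moves=[
    {"dp": [-0.004,0.009,0.01],"delta_rot": [0,0,0],"fingers": 0},
    {"dp": [0,0,0.01],"delta_rot": [0,0,0],"fingers": 0},
    {"dp": [0,0,0],"delta_rot": [0,0,0],"fingers": 0},
    {"dp": [0,0,0],"delta_rot": [0,0,0],"fingers": 0},
    {"dp": [0,0,0],"delta_rot": [0,0,0],"fingers": 0},
  ],
)

```text
clock: 17.05
position: [0.6333, 0.2062, 0.1678]
ee_rot: [-0.0, 0.993, 0.116, -0.0]
contact_force: [0.9, 0.2, -2.4]
width: 0.0293
gripper_force: 60.1
```

servo_tool(
  moves=[
    {"dp": [0,0,0.005],"delta_rot": [0,0,0],"fingers": 0},
    {"dp": [0,0,0],"delta_rot": [0,0,0],"fingers": 0},
    {"dp": [0,0,0],"delta_rot": [0,0,0],"fingers": 0},
  ],
)

```text
clock: 17.35
position: [0.6333, 0.2062, 0.1676]
ee_rot: [-0.0, 0.993, 0.116, 0.0]
contact_force: [-2.0, -1.1, 4.0]
width: 0.0287
gripper_force: 60.6
```

Contact is made. Open gently, then lift away.

servo_tool(
  moves=[
    {"dp": [0,0,0],"delta_rot": [0,0,0],"fingers": 0.45},
    {"dp": [0,0,0],"delta_rot": [0,0,0],"fingers": 0.7},
    {"dp": [0,0,0],"delta_rot": [0,0,0],"fingers": 1},
    {"dp": [0,0,0],"delta_rot": [0,0,0],"fingers": 1},
    {"dp": [0,0,0],"delta_rot": [0,0,0],"fingers": 1},
  ],
)

```text
clock: 17.85
position: [0.6334, 0.2062, 0.1667]
ee_rot: [-0.0, 0.993, 0.116, 0.0]
contact_force: [-0.7, 0.0, 0.1]
width: 0.0856
gripper_force: 0.0
```

servo_tool(
  moves=[
    {"dp": [0,0,-0.05],"delta_rot": [0,0,0],"fingers": 1},
    {"dp": [0,0,-0.15],"delta_rot": [0,0,0],"fingers": 1},
    {"dp": [0,0,-0.2],"delta_rot": [0,0,0],"fingers": 1},
    {"dp": [0,0,-0.2],"delta_rot": [0,0,0],"fingers": 1},
    {"dp": [0,0,-0.1],"delta_rot": [0,0,0],"fingers": 1},
  ],
)

```text
clock: 18.35
position: [0.6344, 0.2064, 0.3121]
ee_rot: [-0.001, 0.993, 0.116, 0.004]
contact_force: [1.2, -0.3, 0.6]
width: 0.0853
gripper_force: 0.0
```

servo_tool(
  moves=[
    {"dp": [0,0,0],"delta_rot": [0,0,0],"fingers": 1},
    {"dp": [0,0,0],"delta_rot": [0,0,0],"fingers": 1},
    {"dp": [0,0,0],"delta_rot": [0,0,0],"fingers": 1},
  ],
)

```text
clock: 18.65
position: [0.6326, 0.206, 0.3052]
ee_rot: [-0.0, 0.993, 0.116, -0.002]
contact_force: [-0.8, -0.2, -0.3]
width: 0.0855
gripper_force: 0.0
```

```bash
python3 - <<'E'
from h import *
s=readout.get_state();R=Rq(s["ee_rot"])
p,d=imaging.get_image("wrist");c=imaging.calibration("wrist");K=c["intrinsics"];T=np.array(c["hand_eye"])
v,u=np.mgrid[0:420,0:560];x=(u-K[0,2])/K[0,0];y=(v-K[1,2])/K[1,1];r=np.hypot(x,y)+1e-9
t=np.tan(np.minimum(r,1.4));P=np.dstack([x/r*t*d,y/r*t*d,d])
W=(P@T[:3,:3].T+T[:3,3])@R.T+s["position"];q=p.astype(int)
g=(W[...,0]>.5)&(W[...,0]<.85)&(W[...,1]>.12)&(W[...,1]<.33)&(q.max(2)-q.min(2)<30)
for lo,hi in((.118,.1295),(.1305,.142)):
    m=g&(W[...,2]>lo)&(W[...,2]<hi);k,l,st,_=cv2.connectedComponentsWithStats(m.astype(np.uint8));i=1+np.argmax(st[1:,4]);Q=W[l==i];print(len(Q),np.median(Q[:,2]),cv2.minAreaRect((Q[:,:2]*1000).astype(np.float32)))
sc=imaging.get_image("scene")[0]
cv2.imwrite("pics/f.png",cv2.resize(sc[150:330,140:440][:,:,::-1],(800,480),interpolation=cv2.INTER_CUBIC))
E
```

```text
5014 0.12508873654737396 ((625.3936157226562, 205.9370880126953), (125.27468872070312, 51.05264663696289), 12.451240539550781)
3960 0.13231406385347427 ((706.5636596679688, 223.42391967773438), (41.612239837646484, 56.904510498046875), 13.48838996887207)
```

View pics/f.png

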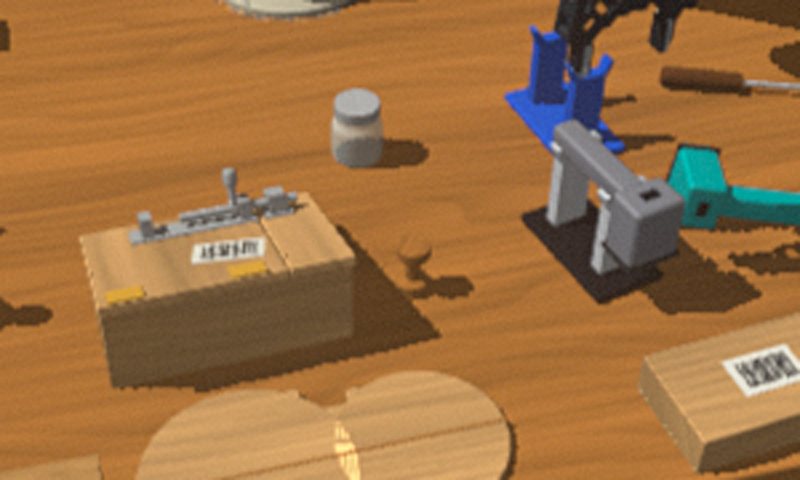

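The scanner lies back in its stand at (620,190), at the same height and pose as before. The bolt's knob is at its home end (230,180), and the jar, spool and look-alikes haven't moved.

```bash
python3 -c "
from rig import manip
print(manip.sign_off())"
```

```text
the job is handed in; nothing more can be done
None
```

The job is handed in at about 19 s on the robot's clock: the bolt is pushed home against its stop, the scanner was held about 10 cm square over the label for 3 s without touching the box, and it is back in its stand with the rest of the bench left alone (the interface returned no verdict).

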